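# Start the induction plate under the coffee pot

### The job

Get the coffee going on the small induction plate: press down the raised near end of its red mains rocker until it has tipped right over, then press the yellow key fully down, then the green key fully down. Rocker and keys stay where they are pushed and must all be left that way; do not press the blue key. Only press with the fingertips: pick nothing up, and leave the coffee pot, the cup and the sugar pourer standing where they are.

Things in the scene. Friction and masses are not known exactly. Their poses are not given: they have to be found in the camera images.
- hot_plate: portable induction plate, fixed, 320 (x) x 300 (y) x 55 mm; origin at the centre of its underside on the worktop, z up, its -x side faces the robot. Top at 55 mm: black glass with printed circles, centred 50 mm to +x of the origin, and a grey control strip along the near edge. On the strip, 120 mm to -x of the origin, four controls stand in a row along y, 70 mm apart (y = -105, -35, 35, 105 mm), in an order that differs from run to run: red rocker, yellow, green and blue key.
- mains_rocker (a joint): red mains rocker, a V-shaped paddle 64 mm long (along the plate's x) and 28 mm wide, in a black frame 78 x 40 mm that stands 3.5 mm above the plate's top. 0 = off: its near half (towards the robot) slopes up to the near end, its far half lies level. 0.32 rad = fully on: the near half lies level, the far half slopes up. It pivots at its middle, 8 mm above the plate's top; pressing the near half takes about 3 N at the listed point; no spring, it stays where it is pushed.
- rocker_near_end (a point): point on the top face of the rocker's near half, 23 mm from the pivot (white mark), where to press straight down; it moves with the paddle: about 15 mm above the plate's top when off, 8 mm when fully on
- yellow_key (a joint): the yellow latching push key on the control strip: 0 = up (out), 0.006 m = fully down against its stop; slides straight down, needs about 3 N, has no spring and stays where it is pushed. The second to be pressed.
- yellow_top (a point): centre of the flat top face of the yellow key (a round cap 30 mm in diameter in a black collar 42 mm wide and 3 mm high); with the key up it stands 12 mm above the plate's top, with the key fully down 6 mm
- green_key (a joint): the green latching push key on the control strip: 0 = up (out), 0.006 m = fully down against its stop; slides straight down, needs about 3 N, has no spring and stays where it is pushed. The last to be pressed.
- green_top (a point): centre of the flat top face of the green key (a round cap 30 mm in diameter in a black collar 42 mm wide and 3 mm high); with the key up it stands 12 mm above the plate's top, with the key fully down 6 mm
- blue_key (a joint): the blue latching push key on the control strip: 0 = up (out), 0.006 m = fully down against its stop; slides straight down, needs about 3 N, has no spring and stays where it is pushed. It must stay up.
- blue_top (a point): centre of the flat top face of the blue key (a round cap 30 mm in diameter in a black collar 42 mm wide and 3 mm high); with the key up it stands 12 mm above the plate's top, with the key fully down 6 mm
- pot_center (a point): middle of the metal coffee pot with a black handle, loose, 101 x 126 x 223 mm, that stands upright on the plate's glass; the point lies on the axis of its round body 110 mm above its foot, z is its upright axis
- cup_center (a point): middle of the small patterned espresso cup, loose, 60 x 83 x 52 mm, on the worktop beside the plate's left (+y) side; the point lies on the axis of its bowl 26 mm above its foot, z is its upright axis
- pourer_center (a point): middle of the white sugar pourer, loose, 52 x 52 x 167 mm, on the worktop beside the plate's right (-y) side; the point lies 83 mm above its foot, z is its upright axis

How it is judged:
On the way, in this order (a step that is already met when the one before it is completed fails the run):
1. red rocker tipped right over to on (value of joint mains_rocker above 0.27 rad), for 0.1 s.
2. yellow key fully down (value of joint yellow_key above 0.0045 m), for 0.1 s.
3. green key fully down (value of joint green_key above 0.0045 m), for 0.1 s.
At the end, for the whole second after the job is handed in: The rocker reads over 0.27 rad (of 0.32), the yellow and green keys are down over 4.5 mm (of 6), the blue key is up (under 2 mm), and the pot, cup and sugar pourer stand upright (within 0.1 rad) and within 15 mm of where they were (value of joint mains_rocker above 0.27 rad and value of joint each of yellow_key, green_key above 0.0045 m and value of joint blue_key below 0.002 m and distance of each of pot_center, cup_center, pourer_center from where it was at the start of the episode below 0.015 m and angle between each of pot_center, cup_center, pourer_center's own z axis and vertical below 0.1 rad); the robot touches nothing.
It fails at once if yellow key pressed before the rocker is on, or the rocker switched off after it (value of joint yellow_key above 0.002 m and value of joint mains_rocker below 0.25 rad).
It fails at once if green key pressed before the yellow key is down (value of joint green_key above 0.002 m and value of joint yellow_key below 0.004 m).
It fails at once if blue key pressed (value of joint blue_key above 0.002 m).
It fails at once if coffee pot, cup or sugar pourer moved, lifted or tipped (distance of any of pot_center, cup_center, pourer_center from where it was at the start of the episode above 0.015 m or angle between any of pot_center, cup_center, pourer_center's own z axis and vertical above 0.2 rad).
It also fails if it takes over 38 s, if anything falls off the work surface, if the arm or the gripper's body presses on something with over 40 N, if the wrist force passes 120 N, or if a joint passes its speed limit or range.

### The arm

A 6-joint arm with a two-finger parallel gripper is mounted at the origin on a cart in front of the work surface, level with it; the furniture and walls round the work are solid. World frame = base frame: x ahead of the robot, y to its left, z up, the work surface at z = 0. Lengths are in m, angles in rad, forces in N, time in s.
With the tool pointing down it reaches from about 0.35 to 0.975 m from the base axis. Payload 4.9 kg.
Tool frame: the origin (TCP) lies midway between the tips of the shut fingers; the grasp point (between the pads) lies 19 mm behind it; z points along the fingers, y is the line along which they close (so a half turn about z gives the same grasp; the last joint's range is limited). The gripper opens to 85 mm and grips with 20 to 120 N. Pads are 22 mm wide; open, the fingers measure 114 mm over their backs; the gripper's body (76 mm by 85 mm) begins 54 mm behind the grasp point. The pads swing forward as they close: fully open they stand 13 mm farther back than shut.
Start: joints at [1.204, 0.053, 1.613, -0, 1.476, -0.119], TCP at [0.153, 0.606, 0.231] pointing down, gripper open.
Joint ranges: [-3.01, 3.01], [-1.01, 2.22], [0.06, 2.58], [-1.02, 4.17], [0.09, 2.62], [-3.14, 3.14]. Speed limits (rad/s): [2.57, 2.57, 3.14, 3.14, 3.14, 3.14].

### API

Orientations are given as a unit quaternion [w, x, y, z].
In Python, from plant import state, grab_frame, camera_info, job_done, spot_in, masks_of, pinpoint gives the robot as it stands.
- The arm moves only by the shell command python3 -m handwheel 'ROWS' [OPENING]. ROWS is JSON, a list that holds one entry, the list of rows, each a list of 6 numbers: the shift along the world's x, y, z in m, then the turn, a rotation vector about the world's x, y, z in degrees. In form: [[[tx, ty, tz, ax, ay, az], ...]]. A call has 1 to 20 rows; each row shifts and turns the commanded pose from where the row before left it; what a row does not reach is not made up. A row lasts 1/12 s, in which the tool goes at most 41.7 mm and 7.16 degrees, less where a joint would pass 70% of its speed; a pose out of reach is approached as far as the arm can. A call is refused whole if a number of a shift passes 0.0417 or a number of a turn 7.16, either way. A call with a gripper value outside its range is refused whole. OPENING is the opening, from 0 (shut) to 1 (fully open), set as the call begins (- or left out, the last holds). The fingers move at their own pace and stop on an object; the grip force is fixed at half the most. Time passes only in rows, so rows that do not move let the fingers close. It gives the time, the measured TCP pose, the force, the opening and the grip force at its end, in the units of the state.
- state(): the state, without advancing time (a new reading comes with each control period).
- grab_frame(name): name is "scene" or "top" or "wrist"; returns (picture, depth): 400x640x3 uint8, blue, green, red; 400x640 float32, m along the optical axis (not along the pixel's ray), 0 where there is no reading.
- camera_info(name): a dict with "fx", "fy", "cx", "cy" (pixels), "distortion" ([k1, k2, p1, p2, k3] as OpenCV has them; the pictures are not rectified), "T" (4x4, takes a point from camera to world coordinates). Camera axes: x right, y up, looking along -z (the intrinsics and any distortion apply to the point x, -y, -z); pixel columns grow to the right and rows downward; lengths in m; the calibration is good to about 2 mm. A picture is of the moment at which its call begins: read the wrist's pose just before it. camera_info takes no time and is no camera call; for the wrist camera it gives the pose at the moment of the call.
- job_done(): hands the job in; it is judged then, once.
Trained networks look in the newest picture that a camera, given by its name, has taken for a name from the list of things; names that differ only in an ending like _2 or _b are one class to them, and where a whole thing is asked for, a point or a joint stands for the part that bears it (a point fixed in the world has none). Each returns a list of dicts, best first, with "conf" (0 to 1); they miss things now and then, are a little off and sometimes report something else, mostly with a low value. They report only what shows in the picture. A call takes as long as a camera call.
- spot_in(camera, thing): "box" ([left, top, width, height] in pixels, round what is visible of it).
- masks_of(camera, thing): "region" (400x640 bool, what is visible of it) and "box" ([left, top, width, height] in pixels, round what is visible of it).
- pinpoint(camera, thing): "position" ([column, row] in pixels: a listed point, or the origin of a listed thing).
The state is a dict: "time": time; "joint_pos": joint angles; "joint_vel": joint speeds; "joint_efforts": joint torques, N m; "tool_pos": TCP position; "tool_rot": TCP orientation; "contact_force": force on the tool from outside, world axes, zero at the start; "ft_torque": the same for the moment, N m; "gripper_width": opening from 0.0 (shut) to 1.0 (fully open); "grasp_force": force on a finger pad.
Only numpy, scipy, OpenCV 4.12 (cv2) and the standard library are available. Lean on these libraries where they do the work, as an engineer would, in place of code of your own. Each camera call takes 0.05 s, during which the arm holds its last target. There are 200 camera calls.

## Working session

There is one attempt and no reset: what is moved stays moved. The work goes in short steps, Python scripts to look and compute and a shell command to move; the robot and the scene stay as the last step left them, time stands still between calls to the robot, and variables do not carry over. Pictures are saved under pics/ and viewed, at most 10 in all, crops included, and the job is handed in when it is done.

```bash
mkdir -p pics; cat > h.py <<'E'
import numpy as np, cv2
from plant import *
def ray(ci,px):
    K=np.array([[ci['fx'],0,ci['cx']],[0,ci['fy'],ci['cy']],[0,0,1]])
    u=cv2.undistortPoints(np.array([[px]],float),K,np.array(ci['distortion']))[0,0]
    return np.array([u[0],-u[1],-1.])
def at_z(ci,px,z):
    T=np.array(ci['T']);d=T[:3,:3]@ray(ci,px);o=T[:3,3]
    return o+d*(z-o[2])/d[2]
def at_depth(ci,px,dep):
    r=int(round(px[1]));c=int(round(px[0]));w=dep[max(r-2,0):r+3,max(c-2,0):c+3];w=w[w>0]
    if not len(w): return None
    T=np.array(ci['T']);return T[:3,3]+T[:3,:3]@(ray(ci,px)*np.median(w))
Z=dict(rocker_near_end=.070,yellow_top=.067,green_top=.067,blue_top=.067,hot_plate=0,pot_center=.165,cup_center=.026,pourer_center=.083)
def look(cam,names=Z,save=None):
    ci=camera_info(cam);im,dep=grab_frame(cam)
    if save: cv2.imwrite('pics/'+save,im)
    for n in names:
        for p in pinpoint(cam,n)[:2]:
            q=p['position'];a=at_depth(ci,q,dep)
            print(cam,n,round(p['conf'],2),np.round(q,0),'z-plane',np.round(at_z(ci,q,Z[n]),3),'depth',None if a is None else np.round(a,3))
E
python3 - <<'E'
from h import *
print(state())
look('top',save='top0.png'); look('scene',save='scene0.png')
print(state()['time'])
E
```

```text
{'time': 0.0, 'joint_pos': array([ 1.20398366e+00,  5.33597236e-02,  1.61426904e+00, -8.08569273e-06,
        1.47599857e+00, -1.19027493e-01]), 'joint_vel': array([ 0.00042968, -0.00158032,  0.00027217,  0.0004027 , -0.0005435 ,
       -0.00136157]), 'joint_efforts': array([ 3.70554540e-05, -3.93698466e+01, -3.70163906e+01, -2.08922388e-04,
        7.23955629e-03,  3.35818413e-05]), 'tool_pos': array([0.15308319, 0.60533104, 0.23007615]), 'tool_rot': array([-2.40803556e-04,  1.23575436e-01,  9.92334660e-01, -9.88441770e-04]), 'contact_force': array([ 0.32509413, -0.47470358,  0.17149132]), 'ft_torque': array([-0.00237555, -0.02628811, -0.05000219]), 'grasp_force': 0.0, 'gripper_width': 1.0004981211318988}
top rocker_near_end 0.54 [335. 253.] z-plane [0.454 0.158 0.07 ] depth [0.454 0.158 0.071]
top rocker_near_end 0.38 [447. 190.] z-plane [ 0.61  -0.118  0.07 ] depth [ 0.597 -0.101  0.133]
top yellow_top 0.58 [392. 252.] z-plane [0.456 0.022 0.067] depth [0.456 0.022 0.067]
top blue_top 0.54 [361. 249.] z-plane [0.464 0.095 0.067] depth [0.464 0.095 0.066]
top hot_plate 0.87 [360. 1
[... 606 characters left out ...]
op 0.59 [274. 227.] z-plane [0.48  0.218 0.067] depth [0.481 0.219 0.066]
scene green_top 0.48 [343. 262.] z-plane [0.539 0.03  0.067] depth [0.549 0.044 0.055]
scene blue_top 0.52 [294. 260.] z-plane [0.459 0.082 0.067] depth [0.46  0.083 0.066]
scene hot_plate 0.72 [342. 264.] z-plane [0.587 0.105 0.   ] depth [0.542 0.04  0.055]
scene pot_center 0.88 [370. 193.] z-plane [0.641 0.089 0.165] depth [0.616 0.057 0.184]
scene pot_center 0.41 [340. 264.] z-plane [ 0.45  -0.089  0.165] depth [0.539 0.042 0.055]
scene cup_center 0.77 [323. 206.] z-plane [0.669 0.319 0.026] depth [0.659 0.303 0.035]
scene pourer_center 0.7 [422. 285.] z-plane [ 0.605 -0.113  0.083] depth [ 0.587 -0.13   0.101]
0.9
```

View pics/top0.png

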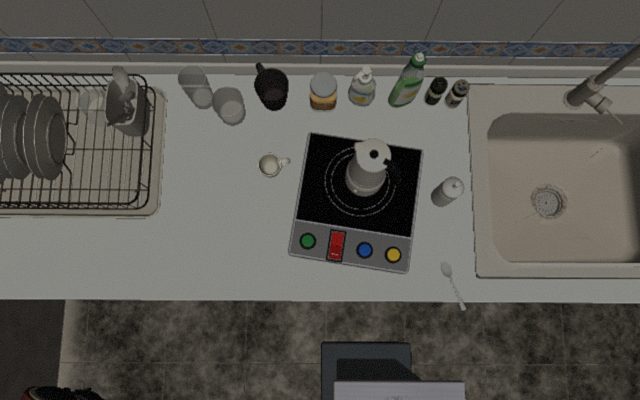

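View pics/scene0.png

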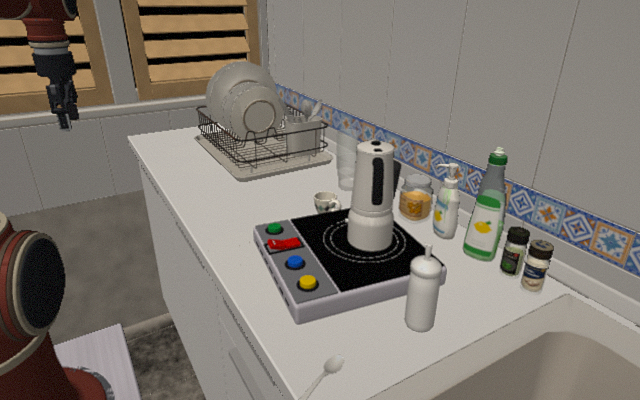

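The top view shows, from +y to -y, green (307,241), rocker (336,245), blue (365,250) and yellow (393,254); the scene view agrees, and the plate is slightly turned. Next I fit the plate pose from the key colours in both cameras.

```bash
cat > fit.py <<'E'
from h import *
from scipy.optimize import least_squares
def run(cams, guess=(.6,.09,-.12)):
    obs=[]
    for cam in cams:
        ci=camera_info(cam);im,dep=grab_frame(cam);hsv=cv2.cvtColor(im,cv2.COLOR_BGR2HSV)
        c,s=np.cos(guess[2]),np.sin(guess[2])
        T=np.array(ci['T']);K=np.array([[ci['fx'],0,ci['cx']],[0,ci['fy'],ci['cy']],[0,0,1]])
        for n,y,h in (('green',.105,(45,85)),('blue',-.035,(100,130)),('yellow',-.105,(20,35))):
            g=np.array([guess[0]-c*.12-s*y,guess[1]-s*.12+c*y,.067])
            q=T[:3,:3].T@(g-T[:3,3]);q=q*[1,-1,-1]
            p=cv2.projectPoints(q[None],np.zeros(3),np.zeros(3),K,np.array(ci['distortion']))[0][0,0]
            m=cv2.inRange(hsv,(h[0],110,40),(h[1],255,255))
            _,_,st,ce=cv2.connectedComponentsWithStats(m)
            k=[i for i in range(1,len(st)) if st[i,4]>25 and np.hypot(*(ce[i]-p))<(25 if cam!='wrist' else 60)]
            if not k: print(cam,n,'none',p);continue
            k=max(k,key=lambda i:st[i,4]);w=at_z(ci,ce[k],.066)
            print(cam,n,np.round(ce[k],1),st[k,4],np.round(w,4));obs.append((y,w))
    f=lambda v:np.concatenate([[v[0]-np.cos(v[2])*.12-np.sin(v[2])*y-w[0],v[1]-np.sin(v[2])*.12+np.cos(v[2])*y-w[1]] for y,w in obs])
    v=least_squares(f,guess).x;print('plate',np.round(v,4),'res mm',np.round(f(v)*1e3,1))
    c,s=np.cos(v[2]),np.sin(v[2])
    for n,x,y in (('rocker_pt',-.143,.035),('yellow',-.12,-.105),('green',-.12,.105),('blue',-.12,-.035)):
        print(n,np.round([v[0]+c*x-s*y,v[1]+s*x+c*y],4))
if __name__=='__main__':
    import sys;run(sys.argv[1:]);s=state();print(s['time'],s['tool_pos'],s['tool_rot'])
E
python3 fit.py top scene
```

```text
top green [307.2 240.6] 124 [0.4833 0.2257 0.066 ]
top blue [364.2 249.8] 136 [0.462  0.0878 0.066 ]
top yellow [393.  254.2] 142 [0.4518 0.0184 0.066 ]
scene green [273.8 227.6] 113 [0.4805 0.2173 0.066 ]
scene blue [294.6 261.2] 172 [0.4598 0.0807 0.066 ]
scene yellow [307.3 281.7] 210 [0.4496 0.0123 0.066 ]
plate [ 0.5849  0.1006 -0.1506] res mm [-1.3 -3.4 -1.  -3.8 -1.3 -3.6  1.5  5.1  1.2  3.3  0.9  2.4]
rocker_pt [0.4488 0.1566]
yellow [0.4505 0.0147]
green [0.482  0.2224]
blue [0.461 0.084]
1.0 [0.15329326 0.60590342 0.23134731] [9.78724414e-06 1.23571963e-01 9.92335613e-01 2.11064513e-05]
```

```bash
python3 -m handwheel '[[[0.021,-0.032,0,0,0,0],[0.021,-0.032,0,0,0,0],[0.021,-0.032,0,0,0,0],[0.021,-0.032,0,0,0,0],[0.021,-0.032,0,0,0,0],[0.021,-0.032,0,0,0,0],[0.021,-0.032,0,0,0,0],[0.021,-0.032,0,0,0,0],[0.021,-0.032,0,0,0,0],[0.021,-0.032,0,0,0,0],[0.021,-0.032,0,0,0,0],[0.021,-0.032,0,0,0,0],[0.021,-0.032,0,0,0,0],[0.021,-0.032,0,0,0,0],[0,0,0,0,0,0],[0,0,0,0,0,0],[0,0,0,0,0,0]]]' 0; python3 - <<'E'
from h import *
look('wrist',['rocker_near_end','yellow_top','green_top','blue_top'],save='w1.png');print(state()['tool_pos'],state()['gripper_width'])
E
python3 fit.py wrist
```

```text
time: 2.42
tool_pos: [0.4471, 0.158, 0.2313]
tool_rot: [-0.0, 0.124, 0.992, 0.0]
contact_force: [0.0, 1.7, -0.1]
gripper_width: 0.001
grasp_force: 0.0
wrist yellow_top 0.94 [196. 224.] z-plane [0.457 0.017 0.067] depth [0.457 0.017 0.067]
wrist green_top 0.9 [387. 203.] z-plane [0.485 0.222 0.067] depth [0.485 0.222 0.067]
wrist blue_top 0.75 [257. 213.] z-plane [0.462 0.085 0.067] depth [0.462 0.085 0.067]
[0.44676384 0.1589495  0.23133302] -0.0043742007284374
wrist green [389.5 201.9] 681 [0.4846 0.2252 0.066 ]
wrist blue [259.9 213.3] 697 [0.4633 0.0881 0.066 ]
wrist yellow [196.8 218.7] 693 [0.4526 0.02   0.066 ]
plate [ 0.5872  0.1041 -0.1548] res mm [ 0.2  1.2 -0.1 -0.  -0.1 -1.2]
rocker_pt [0.4513 0.1608]
yellow [0.4524 0.0189]
green [0.4848 0.2264]
blue [0.4632 0.088 ]
2.7167 [0.44684546 0.15880992 0.231337  ] [5.97360737e-05 1.22601032e-01 9.92456036e-01 2.23027156e-05]
```

View pics/w1.png

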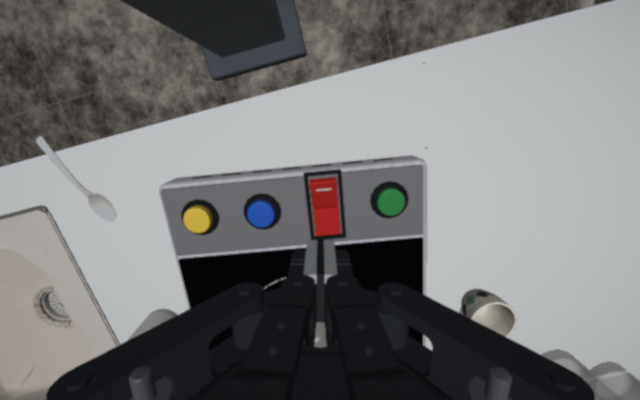

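The wrist picture shows the rocker at (323,205) with its white mark at (323,190), under the fingers. Its key positions agree with the top camera to 2 mm, so I press the rocker.

```bash
python3 -m handwheel '[[[0.004,0.002,-0.037,0,0,0],[0,0,-0.037,0,0,0],[0,0,-0.037,0,0,0],[0,0,-0.037,0,0,0],[0,0,0,0,0,0],[0,0,-0.004,0,0,0],[0,0,-0.004,0,0,0],[0,0,-0.004,0,0,0],[0,0,-0.004,0,0,0],[0,0,-0.004,0,0,0],[0,0,-0.002,0,0,0],[0,0,0,0,0,0],[0,0,0,0,0,0],[0,0,0,0,0,0]]]' 0
```

```text
time: 3.88
tool_pos: [0.4526, 0.1605, 0.0629]
tool_rot: [0.001, 0.124, 0.992, 0.001]
contact_force: [-1.7, 1.6, 5.3]
gripper_width: -0.001
grasp_force: 2.9
```

```bash
python3 -m handwheel '[[[0,0,-0.002,0,0,0],[0,0,0,0,0,0],[0,0,0,0,0,0]]]' 0; python3 -m handwheel '[[[0,0,0.03,0,0,0],[0,0,0.037,0,0,0],[0,0,0.037,0,0,0],[0,0,0.037,0,0,0],[0,0,0,0,0,0],[0,0,0,0,0,0]]]' 0; python3 - <<'E'
from h import *
im,d=grab_frame('wrist');cv2.imwrite('pics/w2.png',cv2.resize(im[130:260,150:450],None,fx=2.5,fy=2.5))
ci=camera_info('wrist')
for p in [(323,y) for y in range(178,238,6)]: print(p,at_depth(ci,p,d))
E
```

```text
time: 4.13
tool_pos: [0.4527, 0.1605, 0.0627]
tool_rot: [0.001, 0.124, 0.992, 0.001]
contact_force: [-7.7, 0.5, 17.0]
gripper_width: 0.003
grasp_force: 8.6
time: 4.63
tool_pos: [0.4532, 0.1601, 0.2038]
tool_rot: [0.003, 0.124, 0.992, 0.001]
contact_force: [0.4, 1.0, -0.7]
gripper_width: -0.002
grasp_force: 0.0
(323, 178) [0.44287854 0.16492462 0.05900448]
(323, 184) [0.44831656 0.16354831 0.06021913]
(323, 190) [0.45399868 0.16211965 0.06052588]
(323, 196) [0.45981544 0.16066013 0.06053627]
(323, 202) [0.46579635 0.15916268 0.06021642]
(323, 208) [0.47177897 0.1576623  0.060156  ]
(323, 214) [0.47726825 0.15626914 0.06179067]
(323, 220) [0.4826902  0.15489099 0.06361983]
(323, 226) [0.48815171 0.15350413 0.06532732]
(323, 232) [0.4936155  0.15211681 0.06702668]
```

View pics/w2.png

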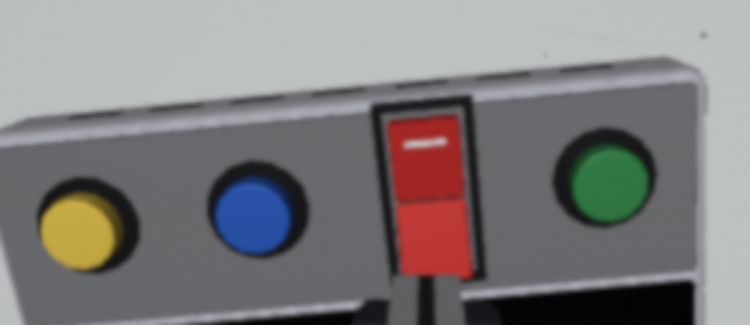

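The rocker is over: its near half is level and its far half rises at about 0.31 rad. Next the yellow key at (0.452, 0.018).

```bash
python3 -m handwheel '[[[0,-0.0355,0,0,0,0],[0,-0.0355,0,0,0,0],[0,-0.0355,0,0,0,0],[-0.001,-0.0355,0,0,0,0],[0,0,0,0,0,0],[0,0,-0.036,0,0,0],[0,0,-0.036,0,0,0],[0,0,-0.036,0,0,0],[0,0,-0.016,0,0,0],[0,0,0,0,0,0],[0,0,-0.004,0,0,0],[0,0,-0.004,0,0,0],[0,0,-0.004,0,0,0],[0,0,-0.004,0,0,0],[0,0,-0.004,0,0,0],[0,0,-0.002,0,0,0],[0,0,0,0,0,0],[0,0,0,0,0,0],[0,0,0,0,0,0]]]' 0
```

```text
time: 6.27
tool_pos: [0.4517, 0.018, 0.0607]
tool_rot: [-0.001, 0.123, 0.992, -0.0]
contact_force: [-19.0, 2.5, 37.7]
gripper_width: 0.001
grasp_force: 18.4
```

```bash
python3 -m handwheel '[[[0,0,0.036,0,0,0],[0,0,0.036,0,0,0],[0,0,0.036,0,0,0],[0,0,0.036,0,0,0],[0.0053,0.0345,0,0,0,0],[0.0053,0.0345,0,0,0,0],[0.0053,0.0345,0,0,0,0],[0.0053,0.0345,0,0,0,0],[0.0053,0.0345,0,0,0,0],[0.0053,0.0345,0,0,0,0],[0,0,0,0,0,0],[0,0,0,0,0,0]]]' 0; python3 - <<'E'
from h import *
im,d=grab_frame('wrist');cv2.imwrite('pics/w3.png',im);ci=camera_info('wrist');T=np.array(ci['T'])
K=np.array([[ci['fx'],0,ci['cx']],[0,ci['fy'],ci['cy']],[0,0,1]])
for n,w in dict(yellow=[.4524,.0189,.061],blue=[.4632,.088,.067],green=[.4848,.2264,.067]).items():
    q=(T[:3,:3].T@(np.array(w)-T[:3,3]))*[1,-1,-1]
    p=cv2.projectPoints(q[None],np.zeros(3),np.zeros(3),K,np.array(ci['distortion']))[0][0,0]
    print(n,p,im[int(p[1]),int(p[0])] if 0<=p[0]<640 else '',at_depth(ci,p,d))
E
```

```text
time: 7.27
tool_pos: [0.4822, 0.2264, 0.1986]
tool_rot: [0.0, 0.122, 0.993, 0.0]
contact_force: [-0.0, -1.1, -0.6]
gripper_width: 0.002
grasp_force: 0.0
yellow [108.34502312 210.85807741] [ 68 169 197] [0.45235951 0.01913366 0.06129258]
blue [175.37668713 206.44909735] [166  81  40] [0.46316075 0.08812241 0.06721706]
green [322.1409064  193.32918897] [ 69 122  50] [0.48478719 0.22640291 0.06704933]
```

Yellow is down (top at 61 mm) and blue and green are up (67 mm). Pressing green.

```bash
python3 -m handwheel '[[[0.002,0,-0.036,0,0,0],[0,0,-0.036,0,0,0],[0,0,-0.036,0,0,0],[0,0,-0.012,0,0,0],[0,0,0,0,0,0],[0,0,-0.004,0,0,0],[0,0,-0.004,0,0,0],[0,0,-0.004,0,0,0],[0,0,-0.004,0,0,0],[0,0,-0.004,0,0,0],[0,0,-0.002,0,0,0],[0,0,0,0,0,0],[0,0,0,0,0,0],[0,0,0,0,0,0]]]' 0;  python3 -m handwheel '[[[0,0,0.036,0,0,0],[0,0,0.036,0,0,0],[0,0,0.036,0,0,0],[0,0,0.036,0,0,0],[0,0,0,0,0,0],[0,0,0,0,0,0]]]' 0; python3 - <<'E'
from h import *
im,d=grab_frame('wrist');cv2.imwrite('pics/w4.png',im);ci=camera_info('wrist');T=np.array(ci['T'])
K=np.array([[ci['fx'],0,ci['cx']],[0,ci['fy'],ci['cy']],[0,0,1]])
for n,w in dict(yellow=[.4524,.0189,.061],blue=[.4632,.088,.067],green=[.4848,.2264,.061],rock=[.4513,.1608,.063],rfar=[.494,.1535,.07]).items():
    q=(T[:3,:3].T@(np.array(w)-T[:3,3]))*[1,-1,-1]
    p=cv2.projectPoints(q[None],np.zeros(3),np.zeros(3),K,np.array(ci['distortion']))[0][0,0]
    print(n,p,at_depth(ci,p,d))
look('top',['pot_center','cup_center','pourer_center'])
E
```

```text
time: 8.48
tool_pos: [0.4861, 0.2254, 0.0609]
tool_rot: [0.002, 0.123, 0.992, 0.0]
contact_force: [-5.9, -3.4, 20.0]
gripper_width: -0.001
grasp_force: 9.8
time: 8.98
tool_pos: [0.4859, 0.2256, 0.204]
tool_rot: [0.003, 0.123, 0.992, 0.001]
contact_force: [-0.1, -1.1, -0.0]
gripper_width: 0.0
grasp_force: 0.0
yellow [109.00496026 207.96799116] [0.45265498 0.01734437 0.05903183]
blue [175.68197805 203.39843347] [0.46350632 0.08700313 0.06521281]
green [321.46860349 188.54886886] [0.48553677 0.22622995 0.05798252]
rock [245.1138337  172.20361878] [0.45155633 0.16021167 0.06097458]
rfar [250.10014174 218.03666417] [0.49470945 0.15269434 0.06751778]
top pot_center 0.74 [366. 166.] z-plane [0.646 0.092 0.165] depth [0.619 0.103 0.269]
top cup_center 0.82 [270. 169.] z-plane [0.671 0.325 0.026] depth [0.675 0.327 0.008]
top pourer_center 0.88 [446. 191.] z-plane [ 0.605 -0.113  0.083] depth [ 0.595 -0.1    0.131]
```

Rocker on, yellow and green down, blue up. The pot, cup and pourer have not moved beyond the detectors' own scatter, and the arm is clear.

```bash
python3 -c "from plant import *;print(job_done())"
```

```text
the job is handed in; nothing more can be done
None
```

The job is handed in: the rocker is tipped to on, the yellow then green keys were pressed fully down, the blue key is still up, and the pot, cup and sugar pourer were not touched (about 9 s of the 38 s used; the judge's verdict was not shown).

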